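# Ring for a colleague and point out which bangle goes back where

## Task

The orange bangle on the small black tray has to go back into the three-compartment sales tray and a colleague will do it: press the button of the counter bell fully down to call them and let it come up, then point at the orange bangle with the fingertips two or three centimetres above it for about two seconds. Then point in the same way at the sales tray's vacant compartment, the one with only a yellow card in it, for two seconds or more, and finish still pointing there. Only point: do not touch, lift or move any bangle, the trays, the card or the wooden ring cone.

Things in the scene. Friction and masses are not known exactly. Their poses are not given: they have to be found in the camera images.
- bell_button (a joint): press button of the counter bell, in m: 0 up, 0.006 fully down against its stop. A spring pushes it back up by itself; it takes 1 N to start and 4 N at full travel
- bell_top (a point): centre of the top face of the bell's button, a steel disc 26 mm across, 62 mm above the counter when up, pressed straight down. The bell is a fixed brass dome 80 mm across and 46 mm high on a black foot 86 mm across
- orange_bangle: the orange bangle, one of the two on the black presentation tray: closed round stone bangle lying flat: outer diameter 75 mm, inner 55 mm, 10 mm thick, loose, about 50 g; origin at the centre of its hole on its underside, z up. 
- lilac_bangle: the lilac bangle, next to the orange one on the black presentation tray: closed round stone bangle lying flat: outer diameter 75 mm, inner 55 mm, 10 mm thick, loose, about 50 g; origin at the centre of its hole on its underside, z up. 
- pink_bangle: the pink bangle, in a compartment of the sales tray: closed round stone bangle lying flat: outer diameter 75 mm, inner 55 mm, 10 mm thick, loose, about 50 g; origin at the centre of its hole on its underside, z up. 
- pale_bangle: the pale, almost white bangle, in a compartment of the sales tray: closed round stone bangle lying flat: outer diameter 75 mm, inner 55 mm, 10 mm thick, loose, about 50 g; origin at the centre of its hole on its underside, z up. 
- card: the yellow card, 50 x 34 x 3 mm, lying flat at the middle of the vacant compartment of the sales tray; fixed; origin at the centre of its underside, 4 mm above the counter, z up
- tray: the sales tray, dark wood with cream lining, fixed, 285 x 105 mm and 28 mm high, floor 4 mm thick, walls and dividers 6 mm; three compartments 87 x 93 mm in a row along its x, their centres at x = -93, 0 and +93 mm; two hold a bangle, one only the yellow card. Origin at the centre of its underside, long side along its x
- dish: the black presentation tray, fixed, 220 x 110 mm, floor 6 mm thick, rim 14 mm high, with the orange and the lilac bangle side by side about 104 mm apart along its x. Origin at the centre of its underside, long side along its x
- ring_cone: wooden ring cone, loose, standing upright, 48 mm across the foot and 82 mm high, about 90 g; origin at the centre of its underside, z up
There are look-alikes about, which are no part of the job. There is more than one size of the part that bears bell_button; the job needs the smallest.

How it is judged (in metres and radians):
On the way, in this order (a step that is already met when the one before it is completed fails the run):
1. the bell's button is pressed down (more than 4.5 mm of its 6 mm) (value of joint bell_button above 0.0045 m), for 0.05 s.
2. the fingers point at the orange bangle: above it, within 40 mm sideways of its centre, the grasp point 30 to 105 mm above its underside, for 1.5 s, with the bell's button up (horizontal distance between the grasp point and orange_bangle below 0.04 m and z of the grasp point in the frame of orange_bangle between 0.03 and 0.105 m and value of joint bell_button below 0.0015 m), for 1.5 s.
3. the fingers point at the vacant compartment: within 35 mm sideways of the card's centre, the grasp point 25 to 105 mm above it, for 1.5 s (horizontal distance between the grasp point and card below 0.035 m and z of the grasp point in the frame of card between 0.025 and 0.105 m), for 1.5 s.
At the end, for the whole second after the job is handed in: The fingers still point at the vacant compartment from above (grasp point within 35 mm sideways of the card's centre and 25 to 105 mm above it), the bell's button is up again, and every bangle and the ring cone is at rest within 6 mm of where it began, the cone upright (all of step 3 and value of joint bell_button below 0.0015 m and distance of each of orange_bangle, lilac_bangle, pink_bangle, pale_bangle, ring_cone from where it was at the start of the episode below 0.006 m and linear speed of each of orange_bangle, lilac_bangle, pink_bangle, pale_bangle, ring_cone below 0.03 m/s and angle between ring_cone's own z axis and vertical below 0.1 rad); the robot touches nothing.
It fails at once if the robot touches a bangle, a tray, the card or the ring cone (contact force between any of the fingers, the arm and orange_bangle above 0.3 N or contact force between any of the fingers, the arm and lilac_bangle above 0.3 N or contact force between any of the fingers, the arm and pink_bangle above 0.3 N or contact force between any of the fingers, the arm and pale_bangle above 0.3 N or contact force between any of the fingers, the arm and ring_cone above 0.3 N or contact force between any of the fingers, the arm and tray above 0.3 N or contact force between any of the fingers, the arm and dish above 0.3 N or contact force between any of the fingers, the arm and card above 0.3 N).
It fails at once if a bangle or the ring cone is moved or lifted by more than 8 mm (distance of any of orange_bangle, lilac_bangle, pink_bangle, pale_bangle, ring_cone from where it was at the start of the episode above 0.008 m).
It also fails if it takes over 48 s, if anything falls off the work surface, if the arm or the gripper's body presses on something with over 40 N, if the wrist force passes 120 N, or if a joint passes its speed limit or range.

## Robot

A 6-joint arm with a two-finger parallel gripper is mounted at the origin on the work surface. World frame = base frame: x ahead of the robot, y to its left, z up, the work surface at z = 0. Lengths are in mm, angles in rad, forces in N, time in s.
With the tool pointing down it reaches from about 350 to 800 mm from the base axis. Payload 7.3 kg.
Tool frame: the origin (TCP) lies on the centre line of the jaws, within the pads' length; the fingertips stand 19 mm ahead of it and the grasp point (between the pads) is the TCP; x points along the fingers, z is the direction in which the jaws open and shut, and the axes are right-handed (so a half turn about x gives the same grasp; the last joint's range is limited). The gripper opens to 85 mm and grips with 20 to 120 N. Pads are 22 mm wide; open, the fingers measure 114 mm over their backs; the gripper's body (76 mm by 85 mm) begins 54 mm behind the grasp point. The pads swing forward as they close: fully open they stand 13 mm farther back than shut.
Start: joints at [-1.289, 0.342, 1.524, -0, 1.275, -0.146], TCP at [217.83, -477.695, 250.322] pointing down, gripper open.
Joint ranges: [-2.53, 2.53], [-0.77, 2.02], [0.04, 2.7], [-1, 4.14], [0.28, 2.66], [-3.11, 3.11]. Speed limits (rad/s): [2.57, 2.57, 3.14, 3.14, 3.14, 3.14].

## Interface

Orientations are given as a unit quaternion [w, x, y, z].
In Python, from bench import * gives the robot as it stands. The module is installed in compiled form; this text tells all that it offers.
- The arm moves only by the tool jog_arm, never from a script. Its argument "targets" is a list of rows, each a list of 6 numbers: the shift along the tool's x, y, z in mm, then the turn, a rotation vector about the tool's x, y, z in rad. A call has 1 to 12 rows; each row shifts and turns the commanded pose from where the row before left it, along the tool's axes as they then stand; what a row does not reach is not made up. A row lasts 1/12 s, in which the tool goes at most 41.7 mm and 7.16 degrees, less where a joint would pass 70% of its speed; a pose out of reach is approached as far as the arm can. A call is refused whole if a number of a shift passes 41.7 or a number of a turn 0.125, either way. A call with a gripper value outside its range is refused whole. "jaw" is the closure, from -1 (fully open) to 1 (shut), set as the call begins (left out, the last holds). The fingers move at their own pace and stop on an object; "squeeze" is the grip in N (left out, the last holds). Time passes only in rows, so rows that do not move let the fingers close. It gives the time, the measured TCP pose, the force and the opening at its end, in the units of the state.
- get_state(): the state, without advancing time (a new reading comes with each control period).
- grab_frame(name): name is "side" or "top"; returns a dict with "pixels" (384x512x3 uint8, red, green, blue), "camera_matrix" (3x3 intrinsics, pixels), "world_to_cam" (4x4, takes a point from world to camera coordinates). Camera axes: x right, y down, z forward; pixel columns grow to the right and rows downward; lengths in mm; the calibration is good to about 2 mm. A picture is of the moment at which its call begins. There is no depth.
- finish_job(): hands the job in, once; it reports no verdict.
Trained networks look in a picture, given as the dict that the camera call returned (one of the last four; its "shot" number tells which), for a name from the list of things; names that differ only in an ending like _2 or _b are one class to them, and where a whole thing is asked for, a point or a joint stands for the part that bears it (a point fixed in the world has none). Each returns a list of dicts, best first, with "confidence" (0 to 1); they miss things now and then, are a little off and sometimes report something else, mostly with a low value. They report only what shows in the picture. A call takes as long as a camera call. They do not tell look-alikes from the thing itself.
- boxes_of(picture, thing): "position" ([column, row] in pixels, amid what is visible of it).
- pinpoint(picture, thing): "position" ([column, row] in pixels: a listed point, or the origin of a listed thing).
The state is a dict: "clock": time; "joints": joint angles; "joint_velocities": joint speeds; "tau": joint torques, N m; "position": TCP position; "orientation": TCP orientation; "ft_force": force on the tool from outside, world axes, zero at the start; "moment": the same for the moment, N m; "gripper_width": finger opening in mm.
Only numpy, scipy, OpenCV 4.12 (cv2) and the standard library are available. Lean on these libraries where they do the work, as an engineer would, in place of code of your own. Each camera call takes 0.05 s, during which the arm holds its last target.

## Working session

There is one attempt and no reset: what is moved stays moved. The work goes in short steps, Python scripts to look and compute and a tool call to move; the robot and the scene stay as the last step left them, time stands still between calls to the robot, and variables do not carry over. Pictures are saved under pics/ and viewed, and the job is handed in when it is done.

Besides the shell and the picture viewer there is one more tool, called after "Request:" by a JSON object that holds its "method" and its "body". jog_arm: Moves the arm, as the interface text tells. Its arguments: {"type":"object","properties":{"targets":{"type":"array","items":{"type":"array","items":{"type":"number"}}},"jaw":{"type":"number"},"squeeze":{"type":"number"}},"required":["targets"]}

```bash
mkdir -p pics
python3 - <<'E'
from bench import *
import cv2, pickle
d={}
for n in("side","top"):
    f=grab_frame(n); d[n]=f
    cv2.imwrite(f"pics/{n}0.png",cv2.resize(f["pixels"][:,:,::-1],(800,600),interpolation=cv2.INTER_CUBIC))
    print(n,f["camera_matrix"].tolist(),f["world_to_cam"].tolist())
    for t in["bell_button","bell_top","orange_bangle","lilac_bangle","pink_bangle","pale_bangle","card","tray","dish","ring_cone"]:
        print(t,[([round(float(v)) for v in r["position"]],round(r["confidence"],2)) for r in pinpoint(f,t)][:4] if t!="bell_button" else [([round(float(v)) for v in r["position"]],round(r["confidence"],2)) for r in boxes_of(f,t)])
pickle.dump(d,open("f0.pkl","wb"))
s=get_state();print(s)
E
```

```text
side [[466.84489623587154, 0.0, 259.7890398740636], [0.0, 466.84489623587154, 184.728661388168], [0.0, 0.0, 1.0]] [[0.993745429418095, -0.11050611117486785, 0.01607547522326443, -504.55959049256336], [-0.040983639259031986, -0.49482535811043693, -0.8680254640757744, 77.11928843896274], [0.10387667121992109, 0.8619375060663537, -0.4962593805787281, 971.6339208224255], [0.0, 0.0, 0.0, 1.0]]
bell_button [([245, 185], 0.65), ([178, 192], 0.62)]
bell_top [([170, 148], 0.67), ([249, 183], 0.49)]
orange_bangle [([284, 163], 0.63)]
lilac_bangle [([246, 163], 0.51), ([348, 273], 0.47)]
pink_bangle [([345, 273], 0.97)]
pale_bangle [([291, 277], 0.86)]
card [([240, 273], 0.67)]
tray [([293, 280], 0.7)]
dish []
ring_cone [([321, 209], 0.76)]
top [[398.9909274480208, 0.0, 257.5956962493314], [0.0, 398.9909274480208, 196.33308486402257], [0.0, 0.0, 1.0]] [[0.025708028693378605, -0.9994539214152849, 0.020759485261202772, -20.02465567898042], [-0.9859646182472243, -0.02877693572626474, -0.16445564610195626, 500.7860983596697], [0.1649632347685564, -0.016240287491793445, -0.9861660023732709, 772.6061
[... 410 characters left out ...]
cone [([255, 138], 0.65)]
{'clock': 1.1, 'joints': array([-1.28900263e+00,  3.41984997e-01,  1.52410998e+00,  1.05872353e-05,
        1.27537723e+00, -1.45985740e-01]), 'joint_velocities': array([ 0.00078006, -0.0004334 , -0.00018188, -0.00012534, -0.00065744,
        0.00024384]), 'tau': array([ 1.25397071e-05, -4.33568931e+01, -2.46273333e+01, -1.45552881e-04,
        2.76254623e-04, -1.65599459e-05]), 'position': array([ 217.83211433, -477.69669004,  250.32581064]), 'orientation': array([ 0.59477147,  0.38245066,  0.59470259, -0.38250126]), 'ft_force': array([ 0.06699981, -0.75444783, -0.29317091]), 'moment': array([0.04042353, 0.01909481, 0.03034957]), 'gripper_width': 85.52584713312415}
```

View pics/top0.png

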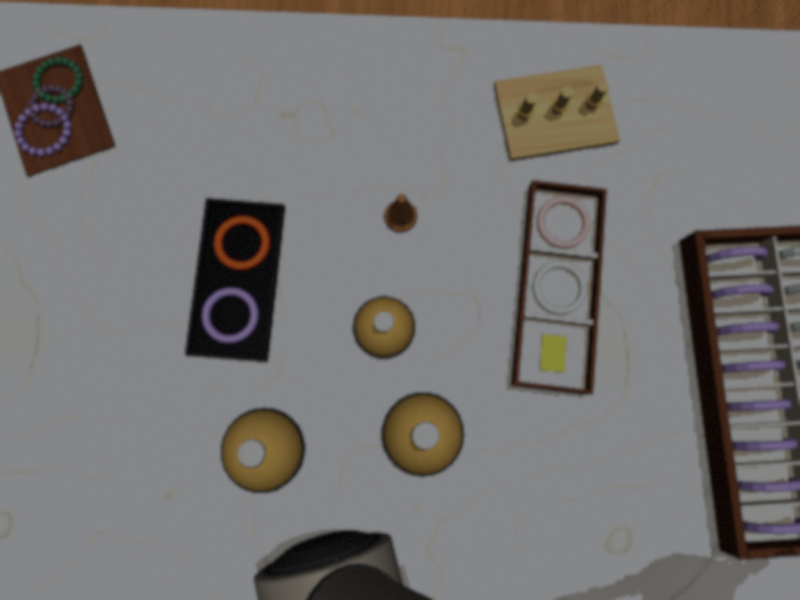

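View pics/side0.png

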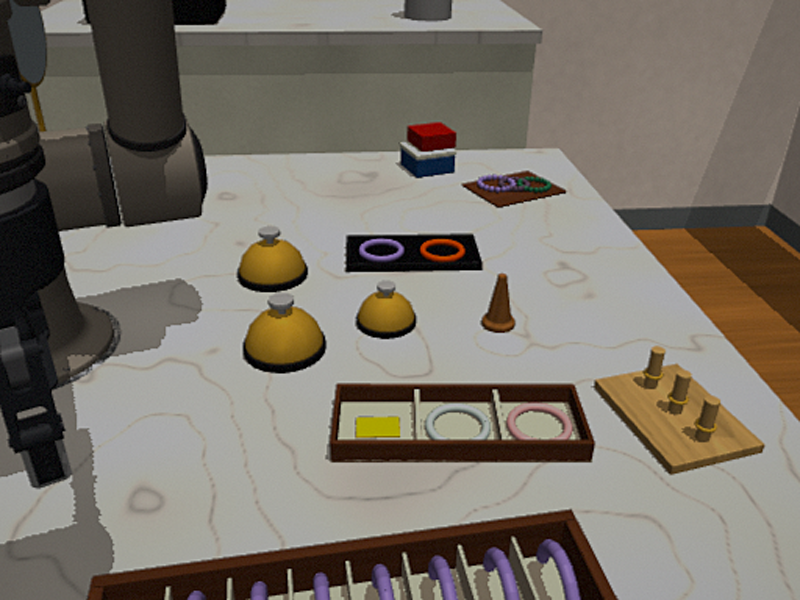

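The top view (800x600 px) shows three bells with buttons at (384,322), (425,436) and (251,453). Their domes are about 61, 81 and 83 px across, so the one at (384,322) is the smallest; it is at side (386,288). The orange bangle is at top (241,242) and the lilac one at (230,315). The yellow card is at (553,353), the cone at (400,213), and the bangles on the brown board and in the big rack are look-alikes. Next I measure and check a close crop.

```bash
cat > h.py <<'E'
import numpy as np
def ray(f,p):
    K=f["camera_matrix"];T=np.array(f["world_to_cam"]);R=T[:3,:3]
    return -R.T@T[:3,3], R.T@np.linalg.inv(K)@np.array([p[0],p[1],1.])
def plane(f,p,z):
    c,d=ray(f,p); return c+d*(z-c[2])/d[2]
def tri(fa,pa,fb,pb):
    A=[];b=[]
    M=np.zeros((3,3));v=np.zeros(3)
    for f,p in((fa,pa),(fb,pb)):
        c,d=ray(f,p);d=d/np.linalg.norm(d);P=np.eye(3)-np.outer(d,d);M+=P;v+=P@c
    return np.linalg.solve(M,v)
def proj(f,X):
    T=np.array(f["world_to_cam"]);q=f["camera_matrix"]@(T[:3,:3]@X+T[:3,3]);return q[:2]/q[2]
E
python3 - <<'E'
import pickle,cv2,numpy as np
from h import *
d=pickle.load(open("f0.pkl","rb"));s,t=d["side"],d["top"]
np.set_printoptions(precision=1,suppress=True)
k=.64
for n,a,b,z in[("small bell",(384,321),(386,286),62),("bellR",(425,436),(281,298),62),("bellL",(251,453),(269,232),62),("orange",(241,242),(442,250),11),("lilac",(230,315),(381,250),11),("card",(553,353),(378,427),7),("pale",(558,288),(458,425),9),("pink",(563,221),(539,424),9),("conetip",(401,198),(502,275),82),("conefoot",(400,215),(499,325),4)]:
    a=np.array(a)*k;b=np.array(b)*k
    print(n,"tri",tri(t,a,s,b),"top",plane(t,a,z),"side",plane(s,b,z))
def sub(px,lo,hi,box):
    h=cv2.cvtColor(px,cv2.COLOR_RGB2HSV);m=cv2.inRange(h,lo,hi);x,y,w,hh=box;mm=np.zeros_like(m);mm[y:y+hh,x:x+w]=m[y:y+hh,x:x+w];return mm
for n,f,lo,hi,box,z in[("orange top",t,(3,150,60),(15,255,255),(120,125,60,55),11),("orange side",s,(3,150,60),(15,255,255),(260,145,45,30),11),("card top",t,(25,150,60),(35,255,255),(330,200,50,50),7),("card side",s,(25,150,60),(35,255,255),(220,260,50,30),7)]:
    m=sub(f["pixels"],lo,hi,box);x,y,w,h=cv2.boundingRect(m);M=cv2.moments(m,True);c=(M["m10"]/M["m00"],M["m01"]/M["m00"]) if "card" in n else (x+w/2-.5,y+h/2-.5)
    print(n,(x,y,w,h),c,plane(f,c,z))
    corners=[plane(f,(x,y+h/2),z),plane(f,(x+w-1,y+h/2),z)];print("  width",np.linalg.norm(corners[0]-corners[1]))
c=t["pixels"][165:330,120:320,::-1];c2=s["pixels"][130:250,140:340,::-1]
cv2.imwrite("pics/crop.png",cv2.resize(np.vstack([c,c2]),None,fx=2.1,fy=2.1,interpolation=cv2.INTER_CUBIC))
E
```

```text
small bell tri [480.   17.   60.5] top [478.8  17.   62. ] side [480.8  14.6  62. ]
bellR tri [339.5 -36.7  79.8] top [337.3 -37.8  62. ] side [338.8  -6.1  62. ]
bellL tri [313.9 171.1  76.1] top [311.7 174.1  62. ] side [312.5 201.1  62. ]
orange tri [591.1 217.1  11. ] top [589.9 217.1  11. ] side [592.2 217.6  11. ]
lilac tri [489.6 224.9  11.2] top [488.3 224.9  11. ] side [491.  225.6  11. ]
card tri [ 450.8 -212.2    6.4] top [ 449.5 -212.     7. ] side [ 451.9 -212.7    7. ]
pale tri [ 541.1 -220.     8.6] top [ 539.  -219.7    9. ] side [ 543. -220.    9.]
pink tri [ 635.1 -228.     9.9] top [ 634.8 -228.2    9. ] side [ 636.2 -226.8    9. ]
conetip tri [637.4  -0.2  79.9] top [635.2  -0.1  82. ] side [637.8  -3.2  82. ]
conefoot tri [640.3  -0.2  -1.2] top [637.7  -0.1   4. ] side [639.   -7.8   4. ]
orange top (136, 138, 37, 35) (154.0, 155.0) [589.6 217.6  11. ]
  width 76.76351490935932
orange side (269, 153, 29, 15) (283.0, 160.0) [592.6 217.6  11. ]
  width 72.91265232035644
card top (347, 216, 14, 21) (353.61632653061224, 225.68979591836734) [ 450.  -211.4    7. ]
  width 27.613275122389666
card side (228, 267, 28, 13) (241.34472934472936, 272.84615384615387) [ 451.  -211.4    7. ]
  width 48.04373525207942
```

View pics/crop.png

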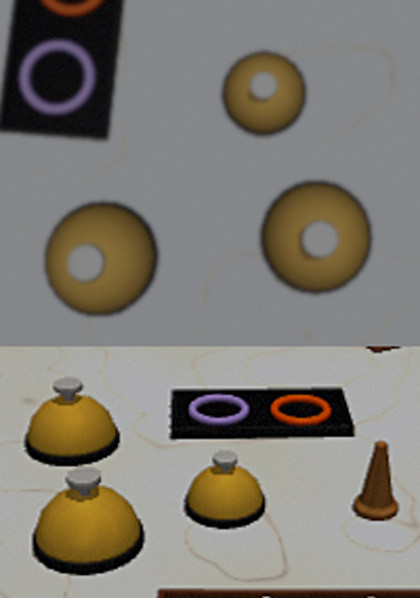

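```bash
cat > m.py <<'E'
import sys,numpy as np
from bench import *
from scipy.spatial.transform import Rotation as R
s=get_state();q=s["orientation"];r=R.from_quat(q,scalar_first=True)
np.set_printoptions(precision=2,suppress=True)
print("axes cols x,y,z\n",r.as_matrix());print("pos",s["position"],"t",s["clock"],"w",s["gripper_width"],"F",s["ft_force"],"j",s["joints"])
T=np.array([float(v) for v in sys.argv[1:4]]);print("shift tool",r.inv().apply(T-s["position"]))
E
python3 m.py 480 17 130
```

```text
axes cols x,y,z
 [[ 0.    0.91  0.41]
 [-0.    0.41 -0.91]
 [-1.   -0.    0.  ]]
pos [ 217.83 -477.7   250.33] t 1.1 w 85.52584713312415 F [ 0.07 -0.75 -0.29] j [-1.29  0.34  1.52  0.    1.28 -0.15]
shift tool [ 120.28  443.77 -341.37]
```

The small bell's button triangulates to (480, 17, 60), which matches the 62 mm given. The other two come out at about 78 mm, so the choice holds. I close the jaws and travel at height.

Request:
{"method": "jog_arm", "body": {"targets": [[0,10,-8,0,0,0],[0,20,-15,0,0,0],[0,20,-15,0,0,0],[0,20,-15,0,0,0],[0,20,-15,0,0,0],[0,20,-15,0,0,0],[0,20,-15,0,0,0],[0,20,-15,0,0,0],[0,20,-15,0,0,0],[0,20,-15,0,0,0],[0,20,-15,0,0,0],[0,20,-15,0,0,0]], "jaw": 1, "squeeze": 20}}

```text
clock: 2.1
position: [355.6, -222.9, 250.4]
orientation: [0.595, 0.382, 0.595, -0.382]
ft_force: [0.2, -0.3, 0.9]
gripper_width: -0.3
```

Request:
{"method": "jog_arm", "body": {"targets": [[0,20,-15,0,0,0],[0,20,-15,0,0,0],[0,20,-15,0,0,0],[0,20,-15,0,0,0],[0,20,-15,0,0,0],[0,20,-15,0,0,0],[0,20,-15,0,0,0],[0,20,-15,0,0,0],[0,20,-15,0,0,0],[0,20,-15,0,0,0],[0,10,-10,0,0,0],[0,0,0,0,0,0]]}}

```text
clock: 3.1
position: [480.1, 10.7, 250.2]
orientation: [0.595, 0.382, 0.595, -0.381]
ft_force: [-0.2, -0.1, 0.4]
gripper_width: -0.3
```

```bash
python3 m.py 480 17 110
```

```text
axes cols x,y,z
 [[ 0.    0.91  0.42]
 [ 0.    0.42 -0.91]
 [-1.    0.   -0.  ]]
pos [480.13  10.74 250.18] t 3.1 w -0.3065649325089761 F [-0.17 -0.13  0.42] j [-0.14  0.26  1.64  0.    1.24  1.  ]
shift tool [140.19   2.43  -5.64]
```

Request:
{"method": "jog_arm", "body": {"targets": [[10,1,-2,0,0,0],[20,1,-2,0,0,0],[20,1,-2,0,0,0],[20,0,0,0,0,0],[20,0,0,0,0,0],[20,0,0,0,0,0],[20,0,0,0,0,0],[10,0,0,0,0,0],[0,0,0,0,0,0],[0,0,0,0,0,0]]}}

```text
clock: 3.93
position: [479.7, 14.4, 110.3]
orientation: [0.594, 0.382, 0.595, -0.383]
ft_force: [-0.1, -0.6, -0.7]
gripper_width: -0.2
```

```bash
python3 m.py 480 17 76
python3 - <<'E'
from bench import *
import cv2,numpy as np
f=grab_frame("side");g=grab_frame("top")
a=cv2.resize(f["pixels"][110:240,180:320,::-1],(390,362),interpolation=cv2.INTER_CUBIC)
b=cv2.resize(g["pixels"][140:270,180:320,::-1],(390,362),interpolation=cv2.INTER_CUBIC)
cv2.imwrite("pics/pre.png",np.hstack([a,b]))
E
```

```text
axes cols x,y,z
 [[-0.    0.91  0.41]
 [-0.    0.41 -0.91]
 [-1.   -0.   -0.  ]]
pos [479.7   14.37 110.27] t 3.9333 w -0.23564196283979894 F [-0.13 -0.57 -0.69] j [-0.13  0.43  1.83 -0.    0.88  1.01]
shift tool [34.27  1.39 -2.25]
```

View pics/pre.png

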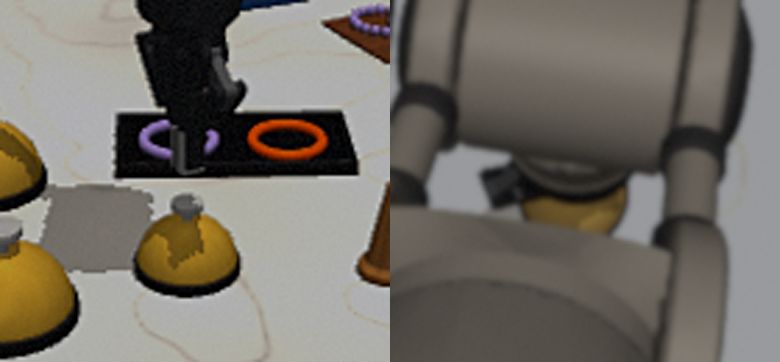

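The left half (side view) shows the closed fingertips at (187,170) straight above the small bell's button at (187,200). I descend, slowing before contact.

Request:
{"method": "jog_arm", "body": {"targets": [[8,1,-2,0,0,0],[8,0,0,0,0,0],[6,0,0,0,0,0],[3,0,0,0,0,0],[2,0,0,0,0,0],[2,0,0,0,0,0],[2,0,0,0,0,0],[0,0,0,0,0,0]]}}

```text
clock: 4.7
position: [480.3, 16.8, 79.1]
orientation: [0.595, 0.382, 0.595, -0.383]
ft_force: [0.3, 0.7, 2.1]
gripper_width: 0.1
```

Request:
{"method": "jog_arm", "body": {"targets": [[2,0,0,0,0,0],[1,0,0,0,0,0],[1,0,0,0,0,0],[0,0,0,0,0,0],[0,0,0,0,0,0]]}}

```text
clock: 5.12
position: [480.4, 16.8, 75.4]
orientation: [0.595, 0.382, 0.595, -0.382]
ft_force: [-0.5, 0.3, 4.2]
gripper_width: 0.3
```

Request:
{"method": "jog_arm", "body": {"targets": [[1,0,0,0,0,0],[0.5,0,0,0,0,0],[0,0,0,0,0,0],[0,0,0,0,0,0]]}}

```text
clock: 5.45
position: [480.5, 16.7, 74.8]
orientation: [0.595, 0.383, 0.594, -0.382]
ft_force: [-4.6, -0.0, 13.9]
gripper_width: -0.1
```

The force jumped from 4 to 14 N while the tool moved only 0.6 mm, so the button is on its stop. I retreat straight up.

Request:
{"method": "jog_arm", "body": {"targets": [[-3,0,0,0,0,0],[-8,0,0,0,0,0],[-15,0,0,0,0,0],[-20,0,0,0,0,0],[-20,0,0,0,0,0],[-10,0,0,0,0,0],[0,0,0,0,0,0]]}}

```text
clock: 6.03
position: [481.7, 16.6, 152.1]
orientation: [0.596, 0.383, 0.593, -0.382]
ft_force: [0.7, 0.6, 0.6]
gripper_width: -0.1
```

```bash
python3 m.py 591 217 62
python3 - <<'E'
from bench import *
import cv2
f=grab_frame("side")
cv2.imwrite("pics/up.png",cv2.resize(f["pixels"][110:240,180:320,::-1],(560,520),interpolation=cv2.INTER_CUBIC))
E
```

```text
axes cols x,y,z
 [[ 0.    0.91  0.41]
 [-0.    0.41 -0.91]
 [-1.    0.    0.  ]]
pos [481.71  16.61 152.12] t 6.0333 w -0.08091681589651613 F [0.67 0.59 0.59] j [-0.12  0.37  1.78 -0.    0.98  1.02]
shift tool [  90.5   182.22 -137.21]
```

View pics/up.png

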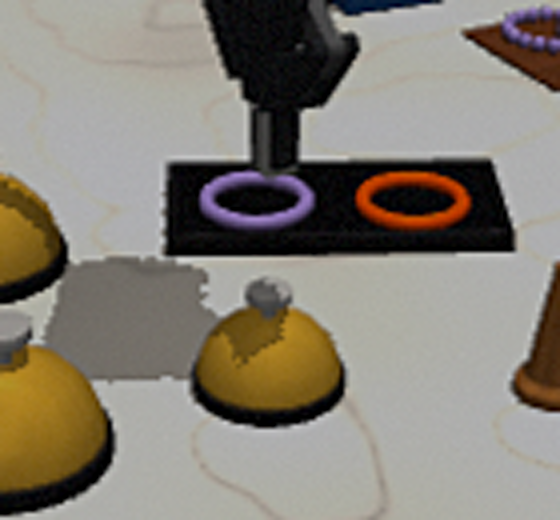

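The button is up again at (268,293) and the tips are clear above it. Next I go to the orange bangle, staying at z 152 until I am over it.

Request:
{"method": "jog_arm", "body": {"targets": [[0,10,-7,0,0,0],[0,20,-15,0,0,0],[0,20,-15,0,0,0],[0,20,-15,0,0,0],[0,20,-15,0,0,0],[0,20,-15,0,0,0],[0,20,-15,0,0,0],[0,20,-15,0,0,0],[0,20,-15,0,0,0],[0,12,-10,0,0,0],[0,0,0,0,0,0]]}}

```text
clock: 7.0
position: [589.3, 220.4, 147.7]
orientation: [0.595, 0.382, 0.596, -0.382]
ft_force: [-0.2, -1.0, -0.8]
gripper_width: -0.2
```

```bash
python3 m.py 591 217 62
```

```text
axes cols x,y,z
 [[-0.    0.91  0.42]
 [ 0.    0.42 -0.91]
 [-1.   -0.   -0.  ]]
pos [589.34 220.35 147.73] t 7.0 w -0.22215274070841184 F [-0.2  -1.04 -0.76] j [0.24 0.62 1.36 0.   1.17 1.38]
shift tool [85.73  0.2   3.83]
```

Request:
{"method": "jog_arm", "body": {"targets": [[8,0,2,0,0,0],[15,0,2,0,0,0],[15,0,0,0,0,0],[15,0,0,0,0,0],[15,0,0,0,0,0],[10,0,0,0,0,0],[6,0,0,0,0,0],[0,0,0,0,0,0]]}}

```text
clock: 7.67
position: [589.7, 212.5, 63.9]
orientation: [0.594, 0.382, 0.595, -0.384]
ft_force: [0.7, 0.7, -0.4]
gripper_width: 0.5
```

```bash
python3 m.py 591 217 62
python3 - <<'E'
from bench import *
import cv2
f=grab_frame("side")
cv2.imwrite("pics/or.png",cv2.resize(f["pixels"][90:220,200:340,::-1],(560,520),interpolation=cv2.INTER_CUBIC))
E
```

```text
axes cols x,y,z
 [[-0.    0.91  0.41]
 [-0.    0.41 -0.91]
 [-1.   -0.   -0.  ]]
pos [589.69 212.46  63.91] t 7.6667 w 0.49015627575088355 F [ 0.69  0.67 -0.41] j [ 0.22  0.71  1.44 -0.    0.99  1.37]
shift tool [ 1.9   3.08 -3.58]
```

View pics/or.png

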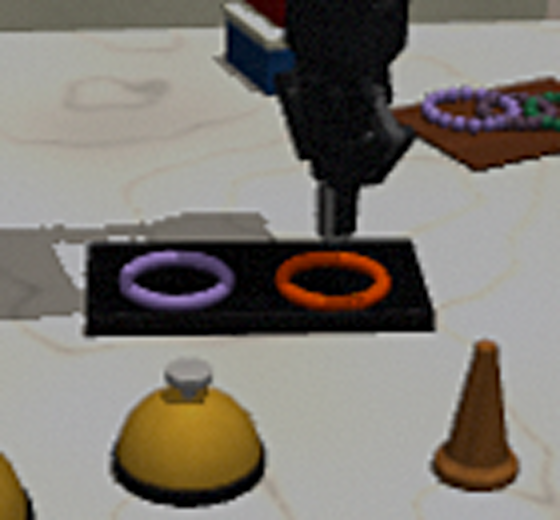

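The tips at (335,238) stand over the orange bangle at (333,280). TCP z 64 puts them about 29 mm above it, and the bell button is up. I hold for about 2 s.

Request:
{"method": "jog_arm", "body": {"targets": [[1,3,-3,0,0,0],[0,0,0,0,0,0],[0,0,0,0,0,0],[0,0,0,0,0,0],[0,0,0,0,0,0],[0,0,0,0,0,0],[0,0,0,0,0,0],[0,0,0,0,0,0],[0,0,0,0,0,0],[0,0,0,0,0,0],[0,0,0,0,0,0],[0,0,0,0,0,0]]}}

```text
clock: 8.72
position: [592.2, 217.2, 64.8]
orientation: [0.595, 0.382, 0.595, -0.383]
ft_force: [0.4, 0.2, -0.4]
gripper_width: -0.3
```

Request:
{"method": "jog_arm", "body": {"targets": [[0,0,0,0,0,0],[0,0,0,0,0,0],[0,0,0,0,0,0],[0,0,0,0,0,0],[0,0,0,0,0,0],[0,0,0,0,0,0],[0,0,0,0,0,0],[0,0,0,0,0,0],[0,0,0,0,0,0],[0,0,0,0,0,0],[0,0,0,0,0,0],[0,0,0,0,0,0]]}}

```text
clock: 9.72
position: [592.3, 217.2, 64.8]
orientation: [0.595, 0.382, 0.595, -0.383]
ft_force: [-0.7, 0.1, -0.2]
gripper_width: 0.0
```

Request:
{"method": "jog_arm", "body": {"targets": [[-8,0,0,0,0,0],[-18,0,0,0,0,0],[-25,0,0,0,0,0],[-25,0,0,0,0,0],[-25,0,0,0,0,0],[-20,0,0,0,0,0],[-10,0,0,0,0,0],[0,0,0,0,0,0]]}}

```text
clock: 10.38
position: [593.4, 217.6, 198.9]
orientation: [0.596, 0.384, 0.593, -0.381]
ft_force: [-0.0, 1.4, 0.3]
gripper_width: 0.0
```

```bash
python3 m.py 451 -212 54
```

```text
axes cols x,y,z
 [[ 0.01  0.91  0.41]
 [ 0.    0.41 -0.91]
 [-1.    0.01  0.  ]]
pos [593.39 217.55 198.95] t 10.3833 w 0.006022327564443142 F [-0.02  1.35  0.25] j [ 0.23  0.58  1.29 -0.    1.27  1.37]
shift tool [ 143.68 -308.55  331.59]
```

Request:
{"method": "jog_arm", "body": {"targets": [[0,-7,8,0,0,0],[0,-15,16,0,0,0],[0,-18,19,0,0,0],[0,-18,19,0,0,0],[0,-18,19,0,0,0],[0,-18,19,0,0,0],[0,-18,19,0,0,0],[0,-18,19,0,0,0],[0,-18,19,0,0,0],[0,-18,19,0,0,0],[0,-18,19,0,0,0],[0,-18,19,0,0,0]]}}

```text
clock: 11.38
position: [495.1, -62.5, 193.9]
orientation: [0.593, 0.382, 0.596, -0.383]
ft_force: [-0.3, -0.8, 0.1]
gripper_width: -0.3
```

Request:
{"method": "jog_arm", "body": {"targets": [[0,-18,19,0,0,0],[0,-18,19,0,0,0],[0,-18,19,0,0,0],[0,-18,19,0,0,0],[0,-15,17,0,0,0],[0,-10,11,0,0,0],[0,0,0,0,0,0],[0,0,0,0,0,0]]}}

```text
clock: 12.05
position: [450.8, -196.3, 194.4]
orientation: [0.593, 0.383, 0.595, -0.383]
ft_force: [-0.1, 0.7, -0.2]
gripper_width: -0.1
```

```bash
python3 m.py 451 -212 54
```

```text
axes cols x,y,z
 [[-0.    0.91  0.41]
 [ 0.    0.41 -0.91]
 [-1.   -0.   -0.  ]]
pos [ 450.81 -196.31  194.36] t 12.05 w -0.14718245444818784 F [-0.1   0.75 -0.16] j [-0.57  0.34  1.7   0.    1.11  0.58]
shift tool [140.33  -6.07  14.74]
```

Request:
{"method": "jog_arm", "body": {"targets": [[8,-2,5,0,0,0],[18,-2,5,0,0,0],[20,-2,5,0,0,0],[20,0,0,0,0,0],[20,0,0,0,0,0],[20,0,0,0,0,0],[12,0,0,0,0,0],[7,0,0,0,0,0],[4,0,0,0,0,0],[0,0,0,0,0,0],[0,0,0,0,0,0]]}}

```text
clock: 12.97
position: [453.2, -212.2, 67.1]
orientation: [0.595, 0.382, 0.595, -0.382]
ft_force: [-0.6, 0.3, 0.7]
gripper_width: 0.0
```

```bash
python3 m.py 451 -212 55
python3 - <<'E'
from bench import *
import cv2
f=grab_frame("side")
cv2.imwrite("pics/card.png",cv2.resize(f["pixels"][160:310,180:400,::-1],(770,525),interpolation=cv2.INTER_CUBIC))
E
```

```text
axes cols x,y,z
 [[ 0.    0.91  0.42]
 [-0.    0.42 -0.91]
 [-1.    0.    0.  ]]
pos [ 453.23 -212.17   67.07] t 12.9667 w 0.038582039102565746 F [-0.65  0.29  0.7 ] j [-0.59  0.53  1.82 -0.    0.8   0.55]
shift tool [12.07 -1.96 -1.08]
```

View pics/card.png

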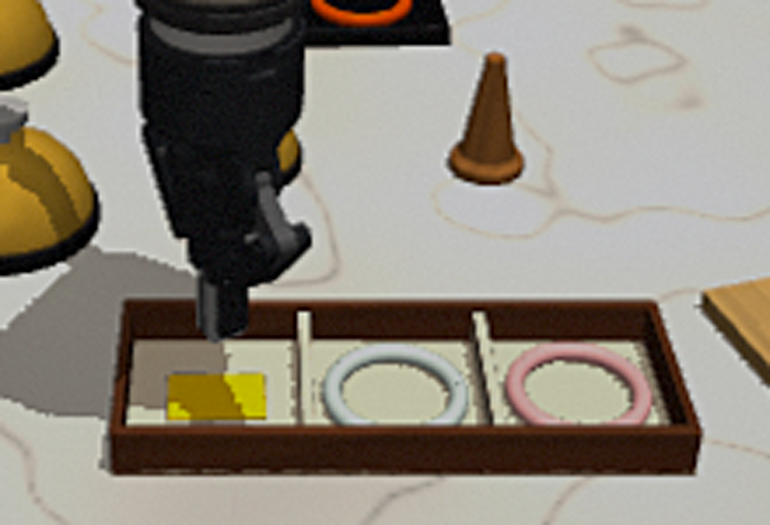

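The tips at (220,335) stand over the card at (216,397), inside the vacant compartment and still 41 mm above the card. I lower about 12 mm, which keeps them above the wall tops, and hold.

Request:
{"method": "jog_arm", "body": {"targets": [[4,-1,-1,0,0,0],[4,0,0,0,0,0],[4,0,0,0,0,0],[0,0,0,0,0,0],[0,0,0,0,0,0],[0,0,0,0,0,0],[0,0,0,0,0,0],[0,0,0,0,0,0],[0,0,0,0,0,0],[0,0,0,0,0,0],[0,0,0,0,0,0],[0,0,0,0,0,0]]}}

```text
clock: 14.02
position: [451.6, -211.8, 54.8]
orientation: [0.595, 0.382, 0.595, -0.382]
ft_force: [0.1, -0.1, -0.6]
gripper_width: 0.2
```

Request:
{"method": "jog_arm", "body": {"targets": [[0,0,0,0,0,0],[0,0,0,0,0,0],[0,0,0,0,0,0],[0,0,0,0,0,0],[0,0,0,0,0,0],[0,0,0,0,0,0],[0,0,0,0,0,0],[0,0,0,0,0,0],[0,0,0,0,0,0],[0,0,0,0,0,0],[0,0,0,0,0,0],[0,0,0,0,0,0]]}}

```text
clock: 15.02
position: [451.6, -211.8, 54.8]
orientation: [0.595, 0.382, 0.595, -0.382]
ft_force: [0.1, 0.4, -0.8]
gripper_width: 0.0
```

Request:
{"method": "jog_arm", "body": {"targets": [[0,0,0,0,0,0],[0,0,0,0,0,0],[0,0,0,0,0,0],[0,0,0,0,0,0],[0,0,0,0,0,0],[0,0,0,0,0,0]]}}

```text
clock: 15.52
position: [451.6, -211.8, 54.8]
orientation: [0.595, 0.382, 0.595, -0.382]
ft_force: [0.3, 0.2, 0.3]
gripper_width: -0.3
```

```bash
python3 m.py 451 -212 55
python3 - <<'E'
from bench import *
import cv2
f=grab_frame("side")
cv2.imwrite("pics/end.png",cv2.resize(f["pixels"][:,:,::-1],(800,600),interpolation=cv2.INTER_CUBIC))
E
```

```text
axes cols x,y,z
 [[ 0.    0.91  0.41]
 [-0.    0.41 -0.91]
 [-1.   -0.    0.  ]]
pos [ 451.57 -211.77   54.81] t 15.5167 w -0.26966294983431743 F [0.26 0.15 0.31] j [-0.59  0.55  1.83 -0.    0.77  0.55]
shift tool [-0.19 -0.61 -0.03]
```

View pics/end.png

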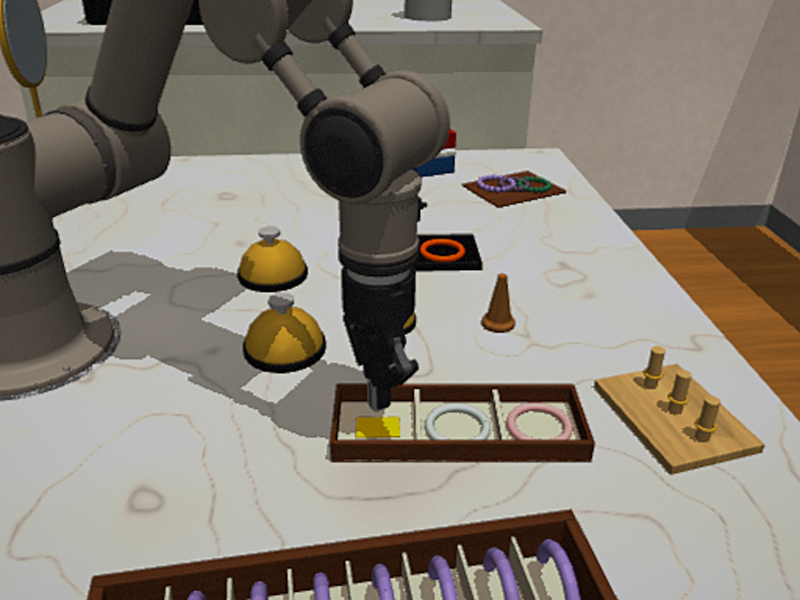

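The tips at (378,405) point at the card at (378,427). The orange bangle (442,250), cone (500,300), and pale and pink bangles are where they began. I hand in.

```bash
python3 -c "
from bench import *
print(finish_job())"
```

```text
the job is handed in; nothing more can be done
None
```

I rang the smallest of the three bells, pointed at the orange bangle, then pointed at the vacant compartment. I handed the job in still pointing there, at about 15.6 s of the 48 s allowed. No verdict is reported, so these are my own checks.

- **Bell:** the force rose from about 4 to 14 N with only 0.6 mm more travel, so the button was on its stop. A picture after the retreat showed it up again.
- **Orange bangle:** I held for about 2 s, around 1 mm sideways of the measured centre. The fingertips were about 3 cm above it.
- **Vacant compartment:** I held for over 2 s, within 1 mm of the card's measured centre. The grasp point was about 51 mm above the card's origin, with the tips about 29 mm above its face.
- **Nothing disturbed:** the force readings away from the bell stayed at noise level, under 2 N. That is coarser than the 0.3 N contact limit, so no contact rests on the pictures and clearances. In the last picture the orange, pale and pink bangles and the cone stood where they began.
- **Not seen at the end:** the arm hid the lilac bangle and the small bell in the last picture. The lilac bangle was last seen unmoved when I started pointing at the orange one, and the bell button was up then too.

The networks gave several candidates for the bell. I chose by dome size and by button height: 60 mm measured, against about 78 mm for the other two.

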